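Reject the tired contact leaf

TASK

One of the four copper contact leaves has gone tired: it needs only about half the force of the sound ones to reach its stop. Find it by pushing the free tips right down onto their stops for a moment and feeling the force; then set the tired one's carrier flat, leaf upward, in the blue tray; leave the three sound carriers standing where they are and everything else undisturbed.

Things in the scene. Friction and masses are not known exactly. Their poses are not given: they have to be found in the camera images.
- grip_p (a point): Grasp point: centre of a carrier's clamp block (30 x 30 mm, top 57 mm up, screws to 60), 45 mm above the carrier's underside. Loose carrier, about 0.3 kg: base plate 104 x 40 x 12 mm, its centre 36 mm along -x from here, balance point 5 mm. x: from the leaf's free tip to the clamp; z up. Grasp across y.
- tip_p (a point): Top centre of the 17 mm brass pad on the leaf's free tip, 74 mm along -x of grip_p, 43.5 mm above the carrier's underside. Springs down 10.5 mm to a hard stop (orange-capped post), and back. Force grows evenly from 0: a sound leaf takes 9 to 11 N at the stop, the tired one about half. All four look alike; any may be tired.
- grip_q (a point): Grasp point: centre of a carrier's clamp block (30 x 30 mm, top 57 mm up, screws to 60), 45 mm above the carrier's underside. Loose carrier, about 0.3 kg: base plate 104 x 40 x 12 mm, its centre 36 mm along -x from here, balance point 5 mm. x: from the leaf's free tip to the clamp; z up. Grasp across y.
- tip_q (a point): Top centre of the 17 mm brass pad on the leaf's free tip, 74 mm along -x of grip_q, 43.5 mm above the carrier's underside. Springs down 10.5 mm to a hard stop (orange-capped post), and back. Force grows evenly from 0: a sound leaf takes 9 to 11 N at the stop, the tired one about half. All four look alike; any may be tired.
- grip_r (a point): Grasp point: centre of a carrier's clamp block (30 x 30 mm, top 57 mm up, screws to 60), 45 mm above the carrier's underside. Loose carrier, about 0.3 kg: base plate 104 x 40 x 12 mm, its centre 36 mm along -x from here, balance point 5 mm. x: from the leaf's free tip to the clamp; z up. Grasp across y.
- tip_r (a point): Top centre of the 17 mm brass pad on the leaf's free tip, 74 mm along -x of grip_r, 43.5 mm above the carrier's underside. Springs down 10.5 mm to a hard stop (orange-capped post), and back. Force grows evenly from 0: a sound leaf takes 9 to 11 N at the stop, the tired one about half. All four look alike; any may be tired.
- grip_s (a point): Grasp point: centre of a carrier's clamp block (30 x 30 mm, top 57 mm up, screws to 60), 45 mm above the carrier's underside. Loose carrier, about 0.3 kg: base plate 104 x 40 x 12 mm, its centre 36 mm along -x from here, balance point 5 mm. x: from the leaf's free tip to the clamp; z up. Grasp across y.
- tip_s (a point): Top centre of the 17 mm brass pad on the leaf's free tip, 74 mm along -x of grip_s, 43.5 mm above the carrier's underside. Springs down 10.5 mm to a hard stop (orange-capped post), and back. Force grows evenly from 0: a sound leaf takes 9 to 11 N at the stop, the tired one about half. All four look alike; any may be tired.
- tray: Blue reject tray, loose, open on top, 130 mm long along its own y, 90 mm wide along its x, 26 mm high, walls and floor 2 mm; inside 126 x 86 mm. Origin: centre of its underside. A carrier fits in flat, its long side along the tray's y, either way round.
- driver_cross: Screwdriver with red grip, 167 mm; a bystander, to be left alone. Origin: centre of its underside.
- marker_black: Black marker pen, 135 mm; a bystander, to be left alone. Origin: centre of its underside.
- stopwatch: Grey timer with two keys, 50 x 62 x 19 mm; a bystander, to be left alone. Origin: centre of its underside.
- cutter: Yellow snap-off knife, 148 mm; a bystander, to be left alone. Origin: centre of its underside.
- screw_tin: Round white tin, 64 mm across, 25 mm high; a bystander, to be left alone. Origin: centre of its underside.
- vac_pen: Grey pick-up pen, 134 mm; a bystander, to be left alone. Origin: centre of its underside.
- parts_case: Clear parts case with lid, 82 x 120 x 34 mm; a bystander, to be left alone. Origin: centre of its underside.

How it is judged:
On the way:
1. a leaf is pushed down onto its stop (within 1.5 mm) and held there for 0.1 s ((z of tip_p in the frame of grip_p below -0.0105 m or z of tip_q in the frame of grip_q below -0.0105 m or z of tip_r in the frame of grip_r below -0.0105 m or z of tip_s in the frame of grip_s below -0.0105 m)), for 0.1 s.
At the end, for the whole second after the job is handed in: The tired leaf's carrier (judged by its leaf's sag under its own weight, 0.1 mm, too little to see) lies flat on the tray's floor, leaf up (tilt under 0.08 rad), the tray standing on the table; the three sound carriers stand upright within 30 mm of their start (((z of tip_p in the frame of grip_p between -0.004 and -0.0016 m and z of grip_p in the frame of tray between 0.041 and 0.053 m and y of grip_p in the frame of tray between -0.062 and 0.062 m and x of grip_p in the frame of tray between -0.042 and 0.042 m and distance of each of grip_q, grip_r, grip_s from where it was at the start of the episode below 0.03 m) or (z of tip_q in the frame of grip_q between -0.004 and -0.0016 m and z of grip_q in the frame of tray between 0.041 and 0.053 m and y of grip_q in the frame of tray between -0.062 and 0.062 m and x of grip_q in the frame of tray between -0.042 and 0.042 m and distance of each of grip_p, grip_r, grip_s from where it was at the start of the episode below 0.03 m) or (z of tip_r in the frame of grip_r between -0.004 and -0.0016 m and z of grip_r in the frame of tray between 0.041 and 0.053 m and y of grip_r in the frame of tray between -0.062 and 0.062 m and x of grip_r in the frame of tray between -0.042 and 0.042 m and distance of each of grip_p, grip_q, grip_s from where it was at the start of the episode below 0.03 m) or (z of tip_s in the frame of grip_s between -0.004 and -0.0016 m and z of grip_s in the frame of tray between 0.041 and 0.053 m and y of grip_s in the frame of tray between -0.062 and 0.062 m and x of grip_s in the frame of tray between -0.042 and 0.042 m and distance of each of grip_p, grip_q, grip_r from where it was at the start of the episode below 0.03 m)) and height (world z) of tray below 0.004 m and angle between tray's own z axis and vertical below 0.06 rad and angle between each of grip_p, grip_q, grip_r, grip_s's own z axis and vertical below 0.08 rad); the robot touches nothing.
It fails at once if a second carrier is carried off or shoved more than 40 mm (distance of each of grip_p, grip_q from where it was at the start of the episode above 0.04 m or distance of each of grip_p, grip_r from where it was at the start of the episode above 0.04 m or distance of each of grip_p, grip_s from where it was at the start of the episode above 0.04 m or distance of each of grip_q, grip_r from where it was at the start of the episode above 0.04 m or distance of each of grip_q, grip_s from where it was at the start of the episode above 0.04 m or distance of each of grip_r, grip_s from where it was at the start of the episode above 0.04 m).
It fails at once if a carrier is tipped (angle between any of grip_p, grip_q, grip_r, grip_s's own z axis and vertical above 0.6 rad).
It fails at once if a bystander is moved more than 25 mm (distance of any of driver_cross, marker_black, stopwatch, cutter, screw_tin, vac_pen, parts_case from where it was at the start of the episode above 0.025 m).
It fails at once if the tray is shoved more than 60 mm (distance of tray from where it was at the start of the episode above 0.06 m).
It also fails if it takes over 61 s, if anything falls off the work surface, if the arm or the gripper's body presses on something with over 40 N, if the wrist force passes 120 N, or if a joint passes its speed limit or range.

ROBOT

A 7-joint arm with a two-finger parallel gripper is mounted at the origin on a cart in front of the work surface, level with it; the furniture and walls round the work are solid. World frame = base frame: x ahead of the robot, y to its left, z up, the work surface at z = 0. Lengths are in m, angles in rad, forces in N, time in s.
With the tool pointing down it reaches from about 0.4 to 0.85 m from the base axis. Payload 4.4 kg.
Tool frame: the origin (TCP) lies midway between the tips of the shut fingers; the grasp point (between the pads) lies 19 mm behind it; z points along the fingers, y is the direction in which the jaws open and shut (so a half turn about z gives the same grasp; the last joint's range is limited). The gripper opens to 94 mm and grips with 3 to 60 N. Pads are 16 mm wide; open, the fingers measure 119 mm over their backs; the gripper's body (75 mm by 177 mm) begins 78 mm behind the grasp point.
Start: joints at [-0.066, 0.628, 0.038, 1.517, -0.027, 0.996, -0.02], TCP at [0.65, 0, 0.205] pointing down, gripper open.
Joint ranges: [-3.06, 3.06], [-0.37, 2.12], [-1.25, 1.32], [0.18, 2.47], [-1.1, 4.24], [0.23, 1.98], [-2.94, 2.94]. Speed limits (rad/s): [2.57, 2.57, 3.14, 3.14, 3.14, 3.14, 3.14].

INTERFACE

Orientations are given as [roll, pitch, yaw] about the fixed x, y, z axes, in that order (R = Rz(yaw) Ry(pitch) Rx(roll)).
In Python, from station import bot, eyes gives the robot as it stands.
- The arm moves only by the tool servo_tool, never from a script. Its argument "plan" is a list that holds one entry, the list of rows, each a list of 7 numbers: the shift along the tool's x, y, z in m, then the turn, a rotation vector about the tool's x, y, z in units of 5 degrees (1.0 is 5 degrees), then the closure, from 0 (fully open) to 1 (shut). In form: [[[dx, dy, dz, wx, wy, wz, hand], ...]]. A call has 1 to 8 rows; each row shifts and turns the commanded pose from where the row before left it, along the tool's axes as they then stand; what a row does not reach is not made up. A row lasts 1/10 s, in which the tool goes at most 50 mm and 8.59 degrees, less where a joint would pass 70% of its speed; a pose out of reach is approached as far as the arm can. A call is refused whole if a number of a shift passes 0.05 or a number of a turn 1, either way. A call with a gripper value outside its range is refused whole. The fingers move at their own pace and stop on an object; the grip force is fixed at half the most. Time passes only in rows, so rows that do not move let the fingers close. It gives the time, the measured TCP pose, the force and the opening at its end, in the units of the state.
- bot.observe(): the state, without advancing time (a new reading comes with each control period).
- eyes.camera(name): name is "scene" or "side" or "wrist"; returns the picture (480x640x3 uint8, red, green, blue); there is no depth.
- eyes.camera_model(name): a dict with "intrinsics" (3x3 intrinsics, pixels), "cam_to_world" (4x4, takes a point from camera to world coordinates). Camera axes: x right, y down, z forward; pixel columns grow to the right and rows downward; lengths in m; the calibration is good to about 2 mm. A picture is of the moment at which its call begins: read the wrist's pose just before it. camera_model takes no time and is no camera call; for the wrist camera it gives the pose at the moment of the call.
- bot.finish_job(): hands the job in, once; it reports no verdict.
The state is a dict: "time_s": time; "joints": joint angles; "qd": joint speeds; "joint_torque": joint torques, N m; "position": TCP position; "eef_rot": TCP orientation; "contact_force": force on the tool from outside, world axes, zero at the start; "torque": the same for the moment, N m; "grip_width": finger opening in m.
Only numpy, scipy, OpenCV 4.12 (cv2) and the standard library are available. Lean on these libraries where they do the work, as an engineer would, in place of code of your own. Each camera call takes 0.05 s, during which the arm holds its last target. There are 200 camera calls.

## Working session

There is one attempt and no reset: what is moved stays moved. The work goes in short steps, Python scripts to look and compute and a tool call to move; the robot and the scene stay as the last step left them, time stands still between calls to the robot, and variables do not carry over. Pictures are saved under pics/ and viewed, about 8 in all and at most 12, crops included, and the job is handed in when it is done.

Besides the shell and the picture viewer there is one more tool, called after ">>>" as name(argument=value, ...) on one line, values as JSON. servo_tool: Moves the arm, as the interface text tells. Its arguments: {"type":"object","properties":{"plan":{"type":"array","items":{"type":"array","items":{"type":"array","items":{"type":"number"}}}}},"required":["plan"]}

```bash
mkdir -p pics
python3 - <<'E'
from station import bot, eyes
import cv2
for n in ("scene","side"):
    cv2.imwrite(f"pics/{n}0.png",cv2.cvtColor(eyes.camera(n),cv2.COLOR_RGB2BGR))
    m=eyes.camera_model(n); print(n,m["intrinsics"],m["cam_to_world"])
s=bot.observe(); print(s["time_s"],s["position"],s["eef_rot"],s["contact_force"],s["grip_width"])
E
```

```text
scene [[463.51231657   0.         327.65803367]
 [  0.         463.51231657 236.20301404]
 [  0.           0.           1.        ]] [[ 0.71966947 -0.45753033  0.52224692  0.09394596]
 [-0.69431122 -0.4712122   0.54395862 -0.41902434]
 [-0.00278844 -0.75407232 -0.65678548  0.6403009 ]
 [ 0.          0.          0.          1.        ]]
side [[508.49069861   0.         317.8530093 ]
 [  0.         508.49069861 236.99836747]
 [  0.           0.           1.        ]] [[-0.97079977 -0.13291242  0.19970503  0.34310719]
 [-0.23956212  0.58072935 -0.77805104  0.88160251]
 [-0.01256192 -0.80317353 -0.5956127   0.68468389]
 [ 0.          0.          0.          1.        ]]
0.1 [6.49424249e-01 3.83248688e-05 2.04666819e-01] [-3.13993912e+00 -1.04918125e-05  1.57082115e+00] [ 0.08317432  0.20134221 -0.01483455] 0.09375113970748991
```

View pics/scene0.png

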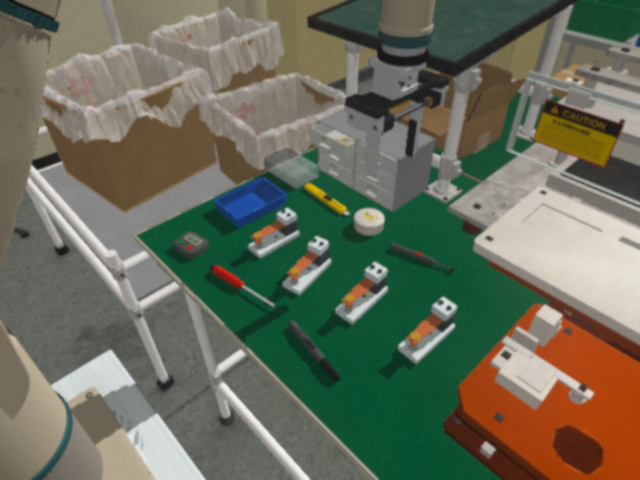

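View pics/side0.png

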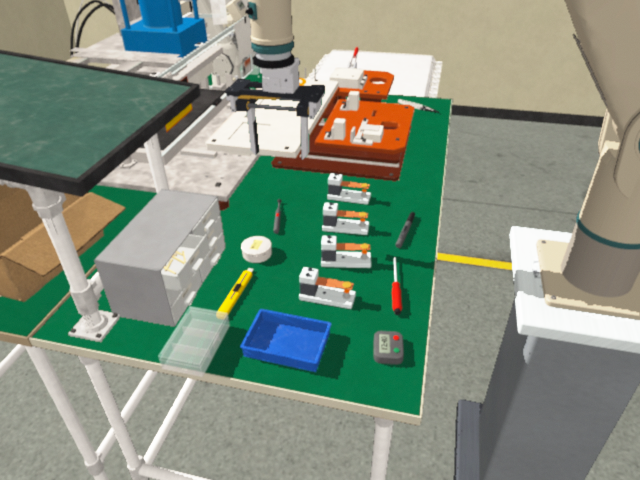

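The scene view shows four carriers with tips toward the robot, at about (273,235), (306,268), (362,293) and (427,335). The tray is at (250,203). The side view shows the same row at x≈345, with the tray at (287,340). I'll enlarge both.

Run:
```python
import cv2
a=cv2.imread("pics/scene0.png")[170:370,210:470]; cv2.imwrite("pics/c1.png",cv2.resize(a,None,fx=3,fy=3,interpolation=cv2.INTER_CUBIC))
a=cv2.imread("pics/side0.png")[170:370,230:430]; cv2.imwrite("pics/c2.png",cv2.resize(a,None,fx=3,fy=3,interpolation=cv2.INTER_CUBIC))
```

```text
(no output)
```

View pics/c1.png

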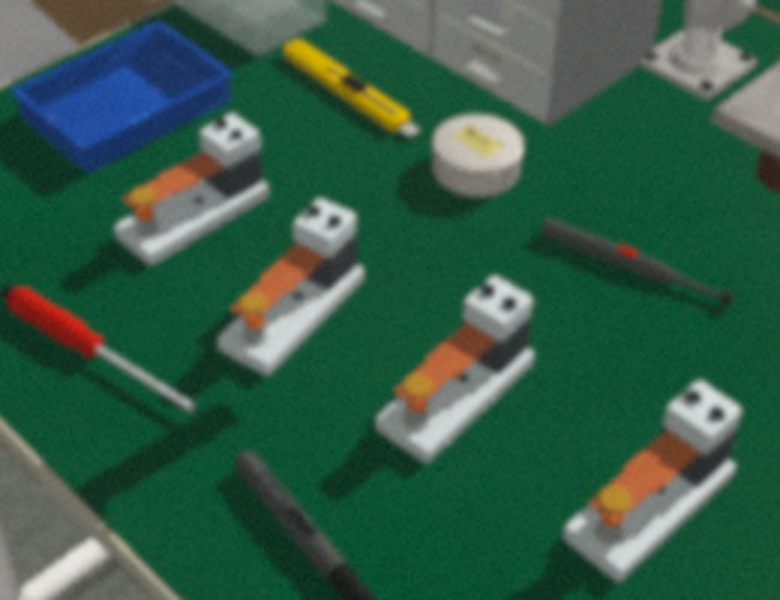

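View pics/c2.png

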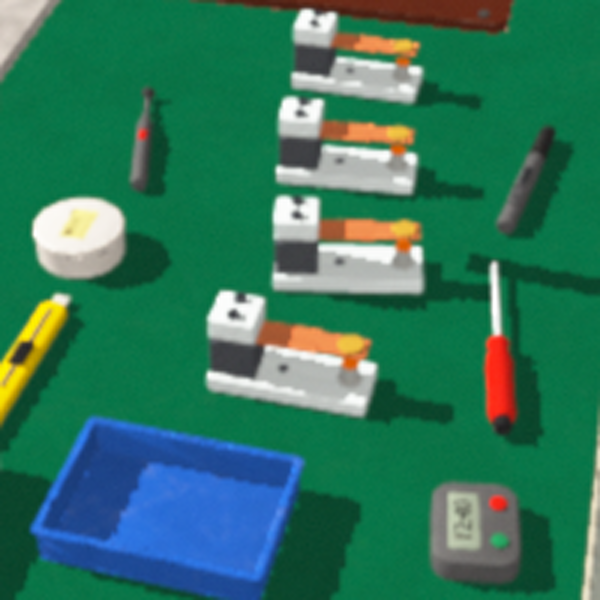

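Pad and block-top pixels are readable in both crops, so I'll triangulate them.

```bash
cat > h.py <<'E'
import numpy as np
from station import bot, eyes
def ray(n,u,v,M=None):
    m=M or eyes.camera_model(n); T=np.array(m["cam_to_world"]); K=np.array(m["intrinsics"])
    return T[:3,3], T[:3,:3]@np.linalg.solve(K,[u,v,1.])
def onz(n,u,v,z,M=None):
    o,d=ray(n,u,v,M); return (o+d*(z-o[2])/d[2])
E
python3 - <<'E'
from h import *
sc=lambda p:(210+p[0]/3,170+p[1]/3); sd=lambda p:(230+p[0]/3,170+p[1]/3)
P=[((144,195),(350,345)),((253,304),(405,228)),((416,386),(399,133)),((615,498),(405,47))]
B=[((230,130),(238,307)),((323,216),(297,209)),((498,294),(302,110)),((703,403),(317,20))]
for i in range(4):
    p=[onz("scene",*sc(P[i][0]),.0435),onz("side",*sd(P[i][1]),.0435)]
    b=[onz("scene",*sc(B[i][0]),.057),onz("side",*sd(B[i][1]),.057)]
    d=np.mean(b,0)-np.mean(p,0)
    print(i+1,np.round(p,4)[:,:2].tolist(),np.round(b,4)[:,:2].tolist(),np.degrees(np.arctan2(d[1],d[0])).round(1),np.hypot(*d[:2]).round(4))
for q in [(15,95),(158,25),(230,75),(82,145)]: print(onz("scene",*sc(q),.026).round(4))
for q in [(93,420),(302,460),(262,578),(37,527)]: print(onz("side",*sd(q),.026).round(4))
print(eyes.camera_model("wrist"))
E
```

```text
1 [[0.4727, 0.1733], [0.4692, 0.1787]] [[0.5471, 0.173], [0.5424, 0.1744]] -1.8 0.0739
2 [[0.4584, 0.0477], [0.4558, 0.0526]] [[0.5326, 0.0652], [0.529, 0.0655]] 11.7 0.0753
3 [[0.482, -0.0658], [0.4796, -0.0617]] [[0.5597, -0.0576], [0.5529, -0.0561]] 5.2 0.0758
4 [[0.5012, -0.1921], [0.4962, -0.1863]] [[0.5769, -0.1913], [0.5706, -0.1905]] -1.3 0.0751
[0.4845 0.3467 0.026 ]
[0.6167 0.3459 0.026 ]
[0.6142 0.2554 0.026 ]
[0.4854 0.2641 0.026 ]
[0.6116 0.2616 0.026 ]
[0.4804 0.265  0.026 ]
[0.4823 0.3555 0.026 ]
[0.6146 0.3494 0.026 ]
{'intrinsics': array([[387.01286319,   0.        , 316.07944075],
       [  0.        , 387.01286319, 239.22855126],
       [  0.        ,   0.        ,   1.        ]]), 'cam_to_world': array([[ 9.99999236e-01,  6.69334623e-04, -1.03914690e-03,
         6.50481243e-01],
       [ 4.09009083e-04, -9.72520119e-01, -2.32818495e-01,
         6.65785813e-02],
       [-1.16642474e-03,  2.32817892e-01, -9.72519649e-01,
         3.82816798e-01],
       [ 0.00000000e+00,  0.00000000e+00,  0.00000000e+00,
         1.00000000e+00]])}
```

>>> servo_tool(plan=[[[0, -0.03, 0, 0, 0, 0, 0.5], [0, -0.03, 0, 0, 0, 0, 1], [0, -0.03, 0, 0, 0, 0, 1], [0, -0.03, 0, 0, 0, 0, 1], [0, -0.03, 0, 0, 0, 0, 1], [0, -0.02, 0, 0, 0, 0, 1], [0, 0, 0, 0, 0, 1, 1], [0, 0, 0, 0, 0, 1, 1]]])

```text
time_s: 0.9
position: [0.4792, -0.0, 0.2055]
eef_rot: [-3.141, -0.0, 1.393]
contact_force: [0.2, -0.3, 0.1]
grip_width: 0.0333
```

>>> servo_tool(plan=[[[0, 0, 0, 0, 0, 1, 1], [0, 0, 0, 0, 0, 1, 1], [0, 0, 0, 0, 0, 1, 1], [0, 0, 0, 0, 0, 1, 1], [0, 0, 0, 0, 0, 1, 1], [0, 0, 0, 0, 0, 1, 1], [0, 0, 0, 0, 0, 1, 1], [0, 0, 0, 0, 0, 1, 1]]])

```text
time_s: 1.7
position: [0.4797, 0.0001, 0.2053]
eef_rot: [-3.141, 0.0, 0.695]
contact_force: [0.6, -1.1, -0.3]
grip_width: 0.0005
```

>>> servo_tool(plan=[[[0, 0, 0, 0, 0, 1, 1], [0, 0, 0, 0, 0, 1, 1], [0, 0, 0, 0, 0, 1, 1], [0, 0, 0, 0, 0, 1, 1], [0, 0, 0, 0, 0, 1, 1], [0, 0, 0, 0, 0, 1, 1], [0, 0, 0, 0, 0, 1, 1], [0, 0, 0, 0, 0, 1, 1]]])

```text
time_s: 2.5
position: [0.4797, 0.0001, 0.2053]
eef_rot: [-3.142, 0.001, -0.004]
contact_force: [0.9, -0.1, 0.1]
grip_width: 0.0007
```

Run:
```python
from h import *; import cv2,pickle
s=bot.observe(); M=eyes.camera_model("wrist"); im=eyes.camera("wrist")
pickle.dump(M,open("w1.pkl","wb")); im=cv2.cvtColor(im,cv2.COLOR_RGB2BGR); cv2.imwrite("pics/w1.png",cv2.resize(im,(800,600),interpolation=cv2.INTER_CUBIC))
print(s["time_s"],s["position"],s["eef_rot"],s["joints"],M["cam_to_world"])
```

```text
2.5 [4.79723459e-01 1.29096975e-04 2.05251255e-01] [-3.14156654e+00  6.23324448e-04 -3.50550913e-03] [-0.39292608  0.4210753   0.46710588  1.98664809 -0.26145369  0.79245831
 -1.35004203] [[-3.11122089e-03 -9.72900344e-01 -2.31203897e-01  5.47193005e-01]
 [-9.99993600e-01  3.43536382e-03 -9.99402115e-04 -1.83433164e-04]
 [ 1.76658816e-03  2.31199308e-01 -9.72904805e-01  3.83348804e-01]
 [ 0.00000000e+00  0.00000000e+00  0.00000000e+00  1.00000000e+00]]
```

View pics/w1.png

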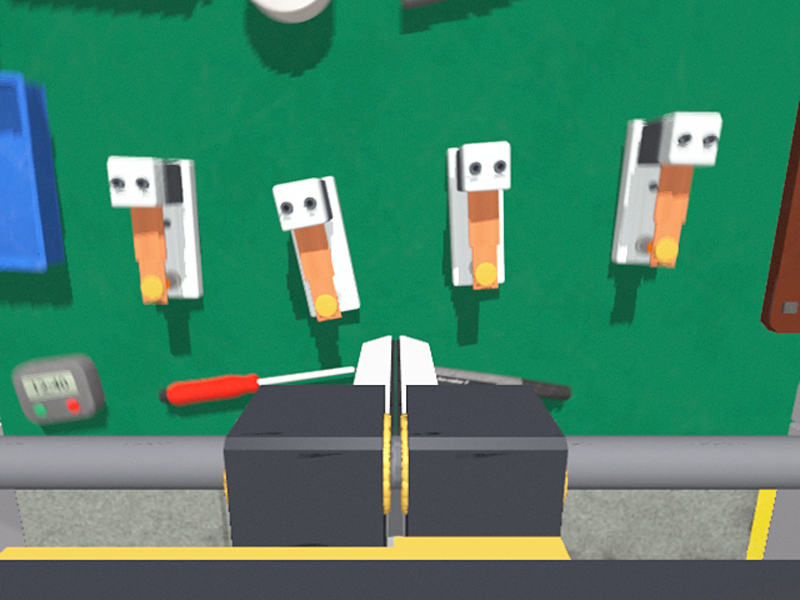

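Run:
```python
from h import *; import pickle
M=pickle.load(open("w1.pkl","rb"))
P=[(151,288),(326,306),(486,273),(667,250)];B=[(130,184),(297.5,206),(488,168),(698,141)]
for p,b in zip(P,B):
    p=onz("wrist",p[0]*.8,p[1]*.8,.0435,M); b=onz("wrist",b[0]*.8,b[1]*.8,.059,M); d=b-p
    print(p.round(4)[:2],b.round(4)[:2],np.degrees(np.arctan2(d[1],d[0])).round(1),np.hypot(*d[:2]).round(4))
for q in [(27,75),(47,270)]: print(onz("wrist",q[0]*.8,q[1]*.8,.026,M).round(4))
```

```text
[0.4752 0.1746] [0.5478 0.172 ] -2.0 0.0726
[0.4614 0.0495] [0.5333 0.0636] 11.1 0.0733
[ 0.4853 -0.0654] [ 0.5571 -0.061 ] 3.6 0.072
[ 0.5013 -0.1925] [ 0.5734 -0.1947] -1.7 0.0721
[0.6205 0.2504 0.026 ]
[0.4855 0.2596 0.026 ]
```

>>> servo_tool(plan=[[[-0.02, -0.05, 0.02, 0, 0, 0, 1], [0, 0, 0.04, 0, 0, 0, 1], [0, 0, 0.04, 0, 0, 0, 1], [0, 0, 0.03, 0, 0, 0, 1], [0, 0, 0.02, 0, 0, 0, 1], [0, 0, 0, 0, 0, 0, 1], [0, 0, 0, 0, 0, 0, 1]]])

```text
time_s: 3.25
position: [0.4626, 0.0434, 0.0582]
eef_rot: [3.142, 0.001, 0.0]
contact_force: [0.5, 0.2, 0.2]
grip_width: 0.0003
```

>>> servo_tool(plan=[[[0, 0, 0.005, 0, 0, 0, 1], [0, 0, 0.005, 0, 0, 0, 1], [0, 0, 0.004, 0, 0, 0, 1], [0, 0, 0.002, 0, 0, 0, 1], [0, 0, 0, 0, 0, 0, 1], [0, 0, 0, 0, 0, 0, 1], [0, 0, 0, 0, 0, 0, 1]]])

```text
time_s: 3.95
position: [0.4629, 0.0437, 0.0423]
eef_rot: [-3.141, -0.001, -0.0]
contact_force: [0.0, 1.0, 1.4]
grip_width: 0.0011
```

>>> servo_tool(plan=[[[0, 0, -0.004, 0, 0, 0, 1], [-0.003, -0.006, 0, 0, 0, 0, 1], [0, 0, 0.004, 0, 0, 0, 1], [0, 0, 0.003, 0, 0, 0, 1], [0, 0, 0.002, 0, 0, 0, 1], [0, 0, 0, 0, 0, 0, 1], [0, 0, 0, 0, 0, 0, 1]]])

```text
time_s: 4.65
position: [0.4592, 0.0504, 0.0371]
eef_rot: [-3.14, 0.001, 0.001]
contact_force: [-1.5, 2.3, 7.3]
grip_width: 0.0005
```

>>> servo_tool(plan=[[[0, 0, 0.002, 0, 0, 0, 1], [0, 0, 0.002, 0, 0, 0, 1], [0, 0, 0, 0, 0, 0, 1], [0, 0, 0, 0, 0, 0, 1], [0, 0, 0, 0, 0, 0, 1]]])

```text
time_s: 5.15
position: [0.4595, 0.0505, 0.0336]
eef_rot: [-3.14, 0.0, 0.001]
contact_force: [-2.5, 3.2, 12.9]
grip_width: 0.0003
```

>>> servo_tool(plan=[[[0, 0, -0.02, 0, 0, 0, 1], [0, 0, -0.01, 0, 0, 0, 1], [0.008, 0.038, 0, 0, 0, 0, 1], [0.008, 0.038, 0, 0, 0, 0, 1], [0.008, 0.038, 0, 0, 0, 0, 1], [0, 0, 0, 0, 0, 0, 1], [0, 0, 0.01, 0, 0, 0, 1], [0, 0, 0, 0, 0, 0, 1]]])

```text
time_s: 5.95
position: [0.4822, -0.0629, 0.0516]
eef_rot: [-3.14, 0.003, 0.001]
contact_force: [-0.7, 0.2, -0.4]
grip_width: 0.0003
```

>>> servo_tool(plan=[[[0, 0, 0.006, 0, 0, 0, 1], [0, 0, 0.006, 0, 0, 0, 1], [0, 0, 0.003, 0, 0, 0, 1], [0, 0, 0.001, 0, 0, 0, 1], [0, 0, 0, 0, 0, 0, 1], [0, 0, 0, 0, 0, 0, 1]]])

```text
time_s: 6.55
position: [0.4835, -0.0631, 0.0373]
eef_rot: [-3.14, 0.0, 0.001]
contact_force: [-1.7, 1.6, 7.6]
grip_width: 0.0004
```

>>> servo_tool(plan=[[[0, 0, 0.002, 0, 0, 0, 1], [0, 0, 0.002, 0, 0, 0, 1], [0, 0, 0, 0, 0, 0, 1], [0, 0, 0, 0, 0, 0, 1], [0, 0, 0, 0, 0, 0, 1]]])

```text
time_s: 7.05
position: [0.4837, -0.0631, 0.0338]
eef_rot: [-3.14, -0.0, 0.001]
contact_force: [-2.8, 2.1, 12.2]
grip_width: 0.0007
```

Same as the last one, so probably sound. Next is T4: dx +0.016, dy +0.127.

>>> servo_tool(plan=[[[0, 0, -0.02, 0, 0, 0, 1], [0, 0, -0.01, 0, 0, 0, 1], [0.006, 0.043, 0, 0, 0, 0, 1], [0.005, 0.042, 0, 0, 0, 0, 1], [0.005, 0.042, 0, 0, 0, 0, 1], [0, 0, 0, 0, 0, 0, 1], [0, 0, 0.01, 0, 0, 0, 1], [0, 0, 0, 0, 0, 0, 1]]])

```text
time_s: 7.85
position: [0.4984, -0.1892, 0.0515]
eef_rot: [-3.139, 0.003, 0.002]
contact_force: [0.1, 0.4, -0.9]
grip_width: 0.0007
```

>>> servo_tool(plan=[[[0, 0, 0.006, 0, 0, 0, 1], [0, 0, 0.006, 0, 0, 0, 1], [0, 0, 0.003, 0, 0, 0, 1], [0, 0, 0.001, 0, 0, 0, 1], [0, 0, 0, 0, 0, 0, 1], [0, 0, 0, 0, 0, 0, 1]]])

```text
time_s: 8.45
position: [0.4996, -0.191, 0.0372]
eef_rot: [-3.141, 0.0, 0.0]
contact_force: [-0.9, 2.6, 3.5]
grip_width: 0.0007
```

>>> servo_tool(plan=[[[0, 0, 0.002, 0, 0, 0, 1], [0, 0, 0.002, 0, 0, 0, 1], [0, 0, 0, 0, 0, 0, 1], [0, 0, 0, 0, 0, 0, 1], [0, 0, 0, 0, 0, 0, 1]]])

```text
time_s: 8.95
position: [0.4999, -0.1912, 0.0335]
eef_rot: [-3.141, -0.001, 0.0]
contact_force: [-0.8, 4.2, 8.4]
grip_width: 0.0007
```

Carrier 4 is soft: 3.5 N at the depth where the others gave 7.5 N. I'll test carrier 1 to confirm.

>>> servo_tool(plan=[[[0, 0, -0.03, 0, 0, 0, 1], [0, 0, -0.02, 0, 0, 0, 1], [-0.003, -0.046, 0, 0, 0, 0, 1], [-0.004, -0.046, 0, 0, 0, 0, 1], [-0.004, -0.046, 0, 0, 0, 0, 1], [-0.004, -0.046, 0, 0, 0, 0, 1], [-0.003, -0.046, 0, 0, 0, 0, 1], [-0.003, -0.046, 0, 0, 0, 0, 1]]])

```text
time_s: 9.75
position: [0.4789, 0.0852, 0.0829]
eef_rot: [3.14, -0.001, -0.001]
contact_force: [0.7, -1.1, 0.2]
grip_width: 0.0007
```

>>> servo_tool(plan=[[[-0.003, -0.045, 0, 0, 0, 0, 1], [-0.003, -0.045, 0, 0, 0, 0, 1], [0, 0, 0, 0, 0, 0, 1], [0, 0, 0.02, 0, 0, 0, 1], [0, 0, 0.01, 0, 0, 0, 1], [0, 0, 0, 0, 0, 0, 1]]])

```text
time_s: 10.35
position: [0.4719, 0.1729, 0.0518]
eef_rot: [3.14, 0.002, -0.002]
contact_force: [0.5, 0.2, -0.3]
grip_width: 0.0006
```

>>> servo_tool(plan=[[[0, 0, 0.006, 0, 0, 0, 1], [0, 0, 0.006, 0, 0, 0, 1], [0, 0, 0.003, 0, 0, 0, 1], [0, 0, 0.001, 0, 0, 0, 1], [0, 0, 0, 0, 0, 0, 1], [0, 0, 0, 0, 0, 0, 1]]])

```text
time_s: 10.95
position: [0.4734, 0.1739, 0.0377]
eef_rot: [-3.141, -0.002, -0.001]
contact_force: [-0.3, -0.7, 6.2]
grip_width: 0.0005
```

>>> servo_tool(plan=[[[0, 0, 0.002, 0, 0, 0, 1], [0, 0, 0.002, 0, 0, 0, 1], [0, 0, 0, 0, 0, 0, 1], [0, 0, 0, 0, 0, 0, 1], [0, 0, 0, 0, 0, 0, 1]]])

```text
time_s: 11.45
position: [0.4737, 0.174, 0.0342]
eef_rot: [-3.141, -0.002, -0.001]
contact_force: [0.1, -1.7, 10.6]
grip_width: 0.0005
```

Forces at equal depth are 6.2, 7.3, 7.6 and 3.5 N for carriers 1 to 4, so carrier 4 (rightmost) is the tired one. I'll rise for a look at the tray, and triangulate the height of the fixture beside carrier 4.

>>> servo_tool(plan=[[[0, 0, -0.02, 0, 0, 0, 0.8], [0, 0, -0.04, 0, 0, 0, 0.6], [0, 0, -0.04, 0, 0, 0, 0.5], [0, 0, -0.04, 0, 0, 0, 0.4], [0.03, -0.03, -0.03, 0, 0, 0, 0.4], [0, -0.03, 0, 0, 0, 0, 0.4], [0, 0, 0, 0, 0, 0, 0.4], [0, 0, 0, 0, 0, 0, 0.4]]])

```text
time_s: 12.25
position: [0.5008, 0.2335, 0.2015]
eef_rot: [3.141, 0.001, 0.001]
contact_force: [-0.6, -1.8, -0.2]
grip_width: 0.0563
```

Run:
```python
from h import *; import cv2,pickle
s=bot.observe(); M=eyes.camera_model("wrist"); im=eyes.camera("wrist")
pickle.dump(M,open("w2.pkl","wb")); im=cv2.cvtColor(im,cv2.COLOR_RGB2BGR); cv2.imwrite("pics/w2.png",cv2.resize(im,(800,600),interpolation=cv2.INTER_CUBIC))
print(s["time_s"],s["position"],s["eef_rot"],s["grip_width"])
for a,b in [((549,308),(339,119)),((525,350),(368,124)),((550,306),(352,93))]:
    o,d=ray("scene",*a); p,e=ray("side",*b)
    t=np.linalg.lstsq(np.c_[d,-e],p-o,rcond=None)[0]; print((o+d*t[0]).round(3),(p+e*t[1]).round(3))
```

```text
12.25 [0.5007764  0.23352508 0.20154895] [3.14111757e+00 9.62612337e-04 1.34478460e-03] 0.05633464374654413
[ 0.597 -0.331  0.15 ] [ 0.593 -0.33   0.147]
[ 0.521 -0.34   0.138] [ 0.518 -0.339  0.136]
[ 0.549 -0.339  0.2  ] [ 0.563 -0.342  0.214]
```

View pics/w2.png

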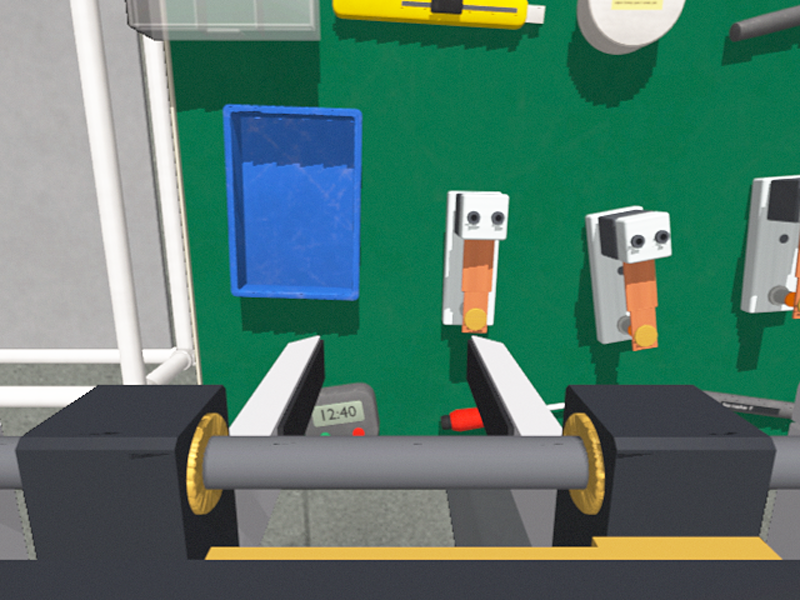

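Run:
```python
from h import *; import pickle
M=pickle.load(open("w2.pkl","rb")); M1=pickle.load(open("w1.pkl","rb"))
c=np.array([onz("wrist",u*.8,v*.8,.026,M)[:2] for u,v in [(224,106),(361,110),(358,299),(232,296)]]); print(c.round(4),c.mean(0))
for z in (.03,.06,.1): print(z,onz("wrist",765*.8,320*.8,z,M1).round(3),onz("wrist",798*.8,110*.8,z,M1).round(3))
# carrier4 front face edges / orange plate front edge in side view
for q in [(275,163),(400,172),(285,148),(402,160)]: print(q,[onz("side",*q,z).round(3)[:2].tolist() for z in (0,.05,.1)])
```

```text
[[0.6201 0.3503]
 [0.6177 0.2564]
 [0.4841 0.2606]
 [0.4863 0.355 ]] [0.55205318 0.30554467]
0.03 [ 0.446 -0.281  0.03 ] [ 0.596 -0.278  0.03 ]
0.06 [ 0.454 -0.258  0.06 ] [ 0.592 -0.255  0.06 ]
0.1 [ 0.466 -0.226  0.1  ] [ 0.586 -0.223  0.1  ]
(275, 163) [[0.774, -0.326], [0.743, -0.238], [0.711, -0.149]]
(400, 172) [[0.426, -0.351], [0.42, -0.261], [0.414, -0.171]]
(285, 148) [[0.774, -0.421], [0.742, -0.326], [0.711, -0.231]]
(402, 160) [[0.428, -0.421], [0.422, -0.326], [0.416, -0.231]]
```

The tray is centred at (0.551,0.305) with yaw ≈ -1°. The fixture edge near carrier 4 is uncertain, so I'll take a look from above carrier 4.

>>> servo_tool(plan=[[[0, 0.047, 0, 0, 0, 0, 0.4], [0, 0.047, 0, 0, 0, 0, 0.4], [0, 0.047, 0, 0, 0, 0, 0.4], [0, 0.047, 0, 0, 0, 0, 0.4], [0, 0.047, 0, 0, 0, 0, 0.4], [0, 0.047, 0, 0, 0, 0, 0.4], [0, 0.047, 0, 0, 0, 0, 0.4], [0, 0.047, 0, 0, 0, 0, 0.45]]])

```text
time_s: 13.1
position: [0.4997, -0.1456, 0.2016]
eef_rot: [-3.142, 0.001, -0.002]
contact_force: [0.9, -0.2, -0.8]
grip_width: 0.0527
```

>>> servo_tool(plan=[[[0, 0.047, 0, 0, 0, 0, 0.5], [0, 0, 0, 0, 0, 0, 0.52], [0, 0, 0, 0, 0, 0, 0.52], [0, 0, 0, 0, 0, 0, 0.52]]])

```text
time_s: 13.5
position: [0.5007, -0.1885, 0.2015]
eef_rot: [-3.14, 0.001, 0.0]
contact_force: [-0.4, -0.3, 0.3]
grip_width: 0.045
```

Run:
```python
from h import *; import cv2,pickle
s=bot.observe(); M=eyes.camera_model("wrist"); im=eyes.camera("wrist")
pickle.dump(M,open("w3.pkl","wb")); im=cv2.cvtColor(im,cv2.COLOR_RGB2BGR); cv2.imwrite("pics/w3.png",cv2.resize(im,(800,600),interpolation=cv2.INTER_CUBIC))
print(s["time_s"],s["position"],s["eef_rot"],s["grip_width"])
```

```text
13.5 [ 0.50071378 -0.18848144  0.20146075] [-3.14015396e+00  1.31721692e-03  3.88357087e-04] 0.045018307986981136
```

View pics/w3.png

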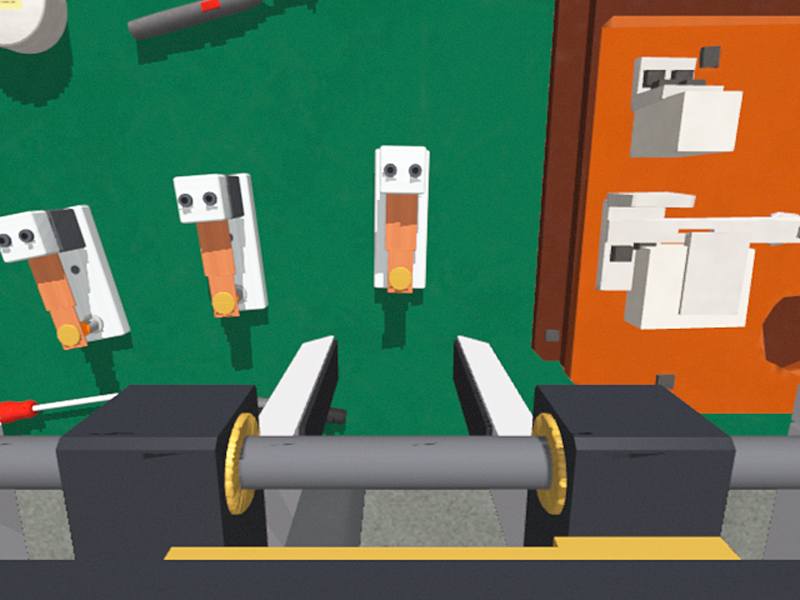

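The edge is about 100 mm clear of carrier 4 (edge at x≈540, block at 402). Block 4's screws are at (390,170) and (415,171), and its pad is at (400,278).

Run:
```python
from h import *; import pickle
M=pickle.load(open("w3.pkl","rb"))
b=onz("wrist",402.5*.8,170.5*.8,.059,M);p=onz("wrist",400.5*.8,278*.8,.0435,M);d=b-p
print(b,p,np.degrees(np.arctan2(d[1],d[0])),np.hypot(*d[:2]))
for u in(375,430): print(onz("wrist",u*.8,288*.8,.012,M), onz("wrist",u*.8,150*.8,.057,M))
print(onz("wrist",402*.8,146*.8,.057,M),onz("wrist",402*.8,193*.8,.057,M))
```

```text
[ 0.57656973 -0.19361219  0.059     ] [ 0.50352073 -0.19275017  0.0435    ] -0.6760917722618989 0.07305408339018096
[ 0.48952925 -0.17334406  0.012     ] [ 0.58926097 -0.17603056  0.057     ]
[ 0.48955867 -0.21606502  0.012     ] [ 0.58928872 -0.21114589  0.057     ]
[ 0.59171588 -0.1932587   0.057     ] [ 0.5624532  -0.19337791  0.057     ]
```

>>> servo_tool(plan=[[[0.037, 0.005, 0, 0, 0, 0, 0.5], [0.038, 0, 0.01, 0, 0, 0, 0.5], [0, 0, 0.04, 0, 0, 0, 0.5], [0, 0, 0.04, 0, 0, 0, 0.5], [0, 0, 0.03, 0, 0, 0, 0.5], [0, 0, 0, 0, 0, 0, 0.5], [0, 0, 0, 0, 0, 0, 0.5]]])

```text
time_s: 14.25
position: [0.5767, -0.1934, 0.0822]
eef_rot: [-3.141, 0.0, 0.002]
contact_force: [-0.1, -0.2, 0.3]
grip_width: 0.0472
```

>>> servo_tool(plan=[[[-0.001, 0, 0.02, 0, 0, 0, 0.5], [0, 0, 0.02, 0, 0, 0, 0.5], [0, 0, 0.01, 0, 0, 0, 0.5], [0, 0, 0.006, 0, 0, 0, 0.5], [0, 0, 0, 0, 0, 0, 0.5]]])

```text
time_s: 14.75
position: [0.5759, -0.1945, 0.0265]
eef_rot: [3.141, -0.001, 0.0]
contact_force: [-0.4, 0.7, 0.1]
grip_width: 0.0468
```

>>> servo_tool(plan=[[[0, 0, 0, 0, 0, 0, 0.6], [0, 0, 0, 0, 0, 0, 0.65], [0, 0, 0, 0, 0, 0, 0.75], [0, 0, 0, 0, 0, 0, 0.9], [0, 0, 0, 0, 0, 0, 0.9], [0, 0, 0, 0, 0, 0, 0.9], [0, 0, 0, 0, 0, 0, 0.9]]])

```text
time_s: 15.45
position: [0.5761, -0.1937, 0.0267]
eef_rot: [-3.14, -0.001, 0.001]
contact_force: [-0.6, 2.9, 6.2]
grip_width: 0.0297
```

>>> servo_tool(plan=[[[0, 0, -0.01, 0, 0, 0, 0.9], [0, 0, -0.02, 0, 0, 0, 0.9], [0, 0, -0.03, 0, 0, 0, 0.9], [0, 0, -0.03, 0, 0, 0, 0.9], [0, 0, -0.02, 0, 0, 0, 0.9], [0, 0, -0.01, 0, 0, 0, 0.9], [0, 0, 0, 0, 0, 0, 0.9], [0, 0, 0, 0, 0, 0, 0.9]]])

```text
time_s: 16.25
position: [0.5747, -0.1943, 0.145]
eef_rot: [-3.141, 0.002, -0.0]
contact_force: [-0.0, -0.1, -4.0]
grip_width: 0.0304
```

>>> servo_tool(plan=[[[0, -0.03, 0, 0, 0, 0, 0.9], [0.002, -0.04, 0, 0, 0, 0, 0.9], [0.002, -0.04, 0, 0, 0, 0, 0.9], [0.002, -0.04, 0, 0, 0, 0, 0.9], [0.002, -0.04, 0, 0, 0, 0, 0.9], [0.002, -0.04, 0, 0, 0, 0, 0.9], [0.002, -0.04, 0, 0, 0, 0, 0.9], [0, -0.04, 0, 0, 0, 0, 0.9]]])

```text
time_s: 17.05
position: [0.5865, 0.1169, 0.1442]
eef_rot: [3.141, 0.003, -0.0]
contact_force: [0.3, -1.3, -4.2]
grip_width: 0.0294
```

>>> servo_tool(plan=[[[0, -0.04, 0, 0, 0, 0, 0.9], [0, -0.04, 0, 0, 0, 0, 0.9], [0, -0.04, 0, 0, 0, 0, 0.9], [0, -0.04, 0, 0, 0, 0, 0.9], [0, -0.03, 0, 0, 0, 0, 0.9], [0, 0, 0, 0, 0, 0, 0.9], [0, 0, 0, 0, 0, 0, 0.9]]])

```text
time_s: 17.75
position: [0.5861, 0.3055, 0.1439]
eef_rot: [3.139, 0.003, 0.002]
contact_force: [0.6, -0.4, -3.6]
grip_width: 0.0298
```

Run:
```python
from h import *; import cv2,pickle
s=bot.observe(); M=eyes.camera_model("wrist"); im=eyes.camera("wrist")
pickle.dump(M,open("w4.pkl","wb")); im=cv2.cvtColor(im,cv2.COLOR_RGB2BGR); cv2.imwrite("pics/w4.png",cv2.resize(im,(800,600),interpolation=cv2.INTER_CUBIC))
print(s["time_s"],s["position"],s["eef_rot"],s["grip_width"],s["contact_force"])
```

```text
17.75 [0.58613301 0.305525   0.14386758] [3.13940916e+00 2.80254912e-03 1.83603056e-03] 0.029758348224551177 [ 0.59696428 -0.41251086 -3.61775047]
```

View pics/w4.png

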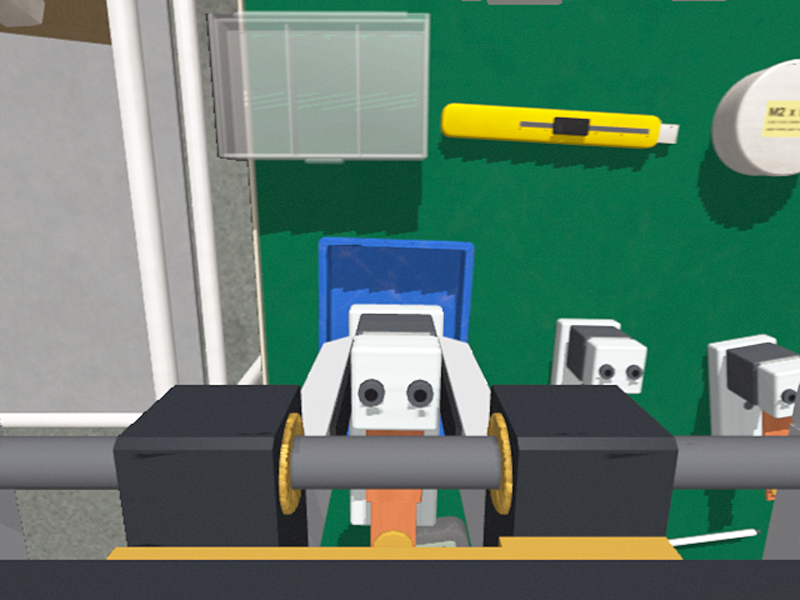

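The carrier hangs level and is laterally centred over the tray (rim x 320–473, block at 396). Lowering.

>>> servo_tool(plan=[[[0, 0, 0.02, 0, 0, 0, 0.9], [0, 0, 0.03, 0, 0, 0, 0.9], [0, 0, 0.03, 0, 0, 0, 0.9], [0, 0, 0.015, 0, 0, 0, 0.9], [0, 0, 0.008, 0, 0, 0, 0.9], [0, 0, 0.005, 0, 0, 0, 0.9], [0, 0, 0.003, 0, 0, 0, 0.9], [0, 0, 0, 0, 0, 0, 0.9]]])

```text
time_s: 18.6
position: [0.5881, 0.3055, 0.0356]
eef_rot: [-3.141, -0.001, -0.0]
contact_force: [-0.7, 0.1, -3.3]
grip_width: 0.0297
```

>>> servo_tool(plan=[[[0, 0, 0.002, 0, 0, 0, 0.9], [0, 0, 0.002, 0, 0, 0, 0.9], [0, 0, 0, 0, 0, 0, 0.9], [0, 0, 0, 0, 0, 0, 0.9]]])

```text
time_s: 19.0
position: [0.5875, 0.3055, 0.0311]
eef_rot: [-3.141, -0.0, 0.0]
contact_force: [0.9, 0.7, -3.4]
grip_width: 0.0298
```

>>> servo_tool(plan=[[[0, 0, 0.001, 0, 0, 0, 0.9], [0, 0, 0.001, 0, 0, 0, 0.9], [0, 0, 0, 0, 0, 0, 0.9], [0, 0, 0, 0, 0, 0, 0.9]]])

```text
time_s: 19.4
position: [0.5875, 0.3054, 0.0289]
eef_rot: [3.142, 0.0, -0.0]
contact_force: [0.6, 0.9, -3.1]
grip_width: 0.0299
```

>>> servo_tool(plan=[[[0, 0, 0.001, 0, 0, 0, 0.9], [0, 0, 0, 0, 0, 0, 0.9], [0, 0, 0, 0, 0, 0, 0.9]]])

```text
time_s: 19.7
position: [0.5876, 0.3054, 0.0288]
eef_rot: [-3.141, -0.0, -0.0]
contact_force: [-2.1, -0.6, 5.7]
grip_width: 0.03
```

Contact with the tray floor (+5.7 N). Release with a limited opening, then rise.

>>> servo_tool(plan=[[[0, 0, 0, 0, 0, 0, 0.6], [0, 0, 0, 0, 0, 0, 0.5], [0, 0, 0, 0, 0, 0, 0.5], [0, 0, -0.01, 0, 0, 0, 0.5], [0, 0, -0.03, 0, 0, 0, 0.5], [0, 0, -0.04, 0, 0, 0, 0.5], [0, 0, -0.04, 0, 0, 0, 0.5], [-0.04, 0, -0.04, 0, 0, 0, 0.5]]])

```text
time_s: 20.5
position: [0.5566, 0.3042, 0.1862]
eef_rot: [-3.141, -0.007, -0.003]
contact_force: [0.5, 0.8, 0.9]
grip_width: 0.0468
```

>>> servo_tool(plan=[[[-0.04, 0.03, -0.02, 0, 0, 0, 0.5], [-0.01, 0.03, 0, 0, 0, 0, 0.5], [0, 0, 0, 0, 0, 0, 0.5], [0, 0, 0, 0, 0, 0, 0.5]]])

```text
time_s: 20.9
position: [0.5054, 0.2477, 0.2029]
eef_rot: [-3.14, -0.001, -0.001]
contact_force: [0.2, 0.9, -0.1]
grip_width: 0.0468
```

Run:
```python
from h import *; import cv2
s=bot.observe(); w=eyes.camera("wrist"); d=eyes.camera("side")
im=np.hstack([cv2.resize(w[:400],(400,250)),cv2.resize(d[160:380,190:430],(400,367))[:250]]) if 0 else None
a=cv2.resize(w,(400,300),interpolation=cv2.INTER_AREA); b=cv2.resize(d[150:390,180:500],(400,300),interpolation=cv2.INTER_CUBIC)
cv2.imwrite("pics/end.png",cv2.cvtColor(np.hstack([a,b]),cv2.COLOR_RGB2BGR))
print(s["time_s"],s["position"],s["grip_width"],s["contact_force"])
```

```text
20.9 [0.50544346 0.24765733 0.20288974] 0.046816630290459516 [ 0.16511761  0.92235455 -0.11578447]
```

View pics/end.png

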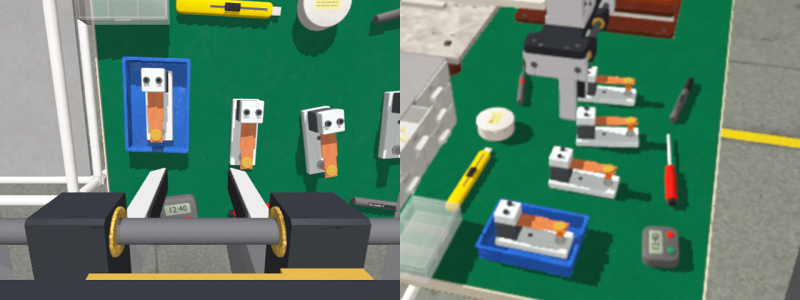

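The wrist view (left) and side view (right) show the carrier flat and centred in the tray, leaf up, and the other three standing in place.

```bash
python3 -c "
from station import bot; print(bot.finish_job())"
```

```text
the job is handed in; nothing more can be done
None
```

I found the tired leaf on carrier 4, the rightmost one seen from the robot. That carrier now sits flat, leaf up, in the blue tray, and I handed the job in at about 21 s of the 61 s allowed.

I pressed all four tips to within about 1 mm of their stops and compared the forces. The carriers are numbered from the robot's left:

| Carrier | Force at about 6 mm travel | Force at about 10 mm travel |
|---|---|---|
| 1 | 6.2 N | 10.6 N |
| 2 | 7.3 N | 12.9 N |
| 3 | 7.6 N | 12.2 N |
| 4 | 3.5 N | 8.4 N |

**Disagreement:** the forces at about 10 mm don't match the spec well. Carriers 2 and 3 exceeded the stated 9–11 N, and carrier 4's 8.4 N is more than half of a sound leaf. I put this down to the pads starting to bear on their stops, so I judged by the 6 mm readings, where carrier 4 needed about half the force of the others.

**Last checks:** the end pictures show carrier 4 centred and flat in the tray. The other three carriers are standing, and the bystanders in view look unmoved. The hand was clear, with about 0 N vertical force. I didn't measure final positions numerically, and `finish_job` gave no verdict.

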